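Pack three round sensors into their foam cradles

ROBOT

A 6-joint arm with a two-finger parallel gripper is mounted at the origin on the work surface. World frame = base frame: x ahead of the robot, y to its left, z up, the work surface at z = 0. Lengths are in m, angles in rad, forces in N, time in s.
With the tool pointing down it reaches from about 0.35 to 0.8 m from the base axis. Payload 7.3 kg.
Tool frame: the origin (TCP) lies between the finger pads; the fingertips stand 11 mm ahead of it and the grasp point (between the pads) lies 8 mm behind it (tip_reach is the distance from the TCP to the fingertips, in m); z points along the fingers, y is the line along which they close (so a half turn about z gives the same grasp; the last joint's range is limited). The gripper opens to 85 mm and grips with 20 to 120 N. Pads are 22 mm wide; open, the fingers measure 114 mm over their backs; the gripper's body (76 mm by 85 mm) begins 54 mm behind the grasp point. The pads swing forward as they close: fully open they stand 13 mm farther back than shut.
Start: joints at [-1.319, 0.342, 1.524, -0, 1.275, -0.146], TCP at [0.203, -0.484, 0.242] pointing down, gripper open.
Joint ranges: [-2.53, 2.53], [-0.77, 2.02], [0.04, 2.7], [-1, 4.14], [0.28, 2.66], [-3.11, 3.11]. Speed limits (rad/s): [2.57, 2.57, 3.14, 3.14, 3.14, 3.14].

INTERFACE

Orientations are given as a unit quaternion [x, y, z, w].
In Python, from station import get_obs, get_image, calibration, job_done, tip_reach gives the robot as it stands.
- The arm moves only by the tool play_rows, never from a script. Its argument "plan" is a list that holds one entry, the list of rows, each a list of 6 numbers: the shift along the world's x, y, z in cm, then the turn, a rotation vector about the world's x, y, z in degrees. A call has exactly 5 rows; each row shifts and turns the commanded pose from where the row before left it; what a row does not reach is not made up. A row lasts 1/8 s, in which the tool goes at most 62.5 mm and 10.7 degrees, less where a joint would pass 70% of its speed; a pose out of reach is approached as far as the arm can. A call with a gripper value outside its range is refused whole. "jaw" is the finger opening in cm, from 0 to 8.54, set as the call begins (left out, the last holds). The fingers move at their own pace and stop on an object; "force" is the grip in N (left out, the last holds). Time passes only in rows, so rows that do not move let the fingers close, or fill a call up. It gives the time, the measured TCP pose, the force, the opening and the grip force at its end, in the units of the state.
- get_obs(): the state, without advancing time (a new reading comes with each control period).
- get_image(name): name is "scene" or "top" or "wrist"; returns the picture (384x512x3 uint8, red, green, blue); there is no depth.
- calibration(name): a dict with "mtx" (3x3 intrinsics, pixels), "distortion" ([k1, k2, p1, p2, k3] as OpenCV has them; the pictures are not rectified), "rvec" (rotation vector, rad) and "tvec" (3), from world to camera coordinates, as OpenCV has them. Camera axes: x right, y down, z forward; pixel columns grow to the right and rows downward; lengths in m; the calibration is good to about 2 mm. A picture is of the moment at which its call begins: read the wrist's pose just before it. calibration takes no time and is no camera call; for the wrist camera it gives the pose at the moment of the call.
- job_done(): hands the job in; it is judged then, once.
The state is a dict: "time": time; "joint_positions": joint angles; "qd": joint speeds; "joint_efforts": joint torques, N m; "ee_pos": TCP position; "orientation": TCP orientation; "force": force on the tool from outside, world axes, zero at the start; "moment": the same for the moment, N m; "width": finger opening in m; "grasp_force": force on a finger pad.
Only numpy, scipy, OpenCV 4.12 (cv2) and the standard library are available. Lean on these libraries where they do the work, as an engineer would, in place of code of your own. Each camera call takes 0.05 s, during which the arm holds its last target. There are 200 camera calls.

TASK

Pack up after the vibration test: put each of the three round sensors into the white foam cradle whose pocket is made for its size, standing upright with its foot on the pocket's floor. Set them down rather than dropping them, do not tip them over, and leave the two rectangular boxes, the mouse and the screwdriver where they are.

Things in the scene. Friction and masses are not known exactly. Their poses are not given: they have to be found in the camera images.
- sensor_small: the small of the three round vibration sensors: a loose upright bare-aluminium cylinder, 26 mm in diameter and 55 mm tall, with a thin dark band near its foot and a brass connector stub (14 mm diameter, 10 mm tall) in the middle of its top; about 0.1 kg. It starts standing on the desk. Origin: centre of its underside; z up along its axis.
- sensor_medium: the medium of the three round vibration sensors: a loose upright bare-aluminium cylinder, 44 mm in diameter and 55 mm tall, with a thin dark band near its foot and a brass connector stub (14 mm diameter, 10 mm tall) in the middle of its top; about 0.28 kg. It starts standing on the desk. Origin: centre of its underside; z up along its axis.
- sensor_large: the large of the three round vibration sensors: a loose upright bare-aluminium cylinder, 60 mm in diameter and 55 mm tall, with a thin dark band near its foot and a brass connector stub (14 mm diameter, 10 mm tall) in the middle of its top; about 0.5 kg. It starts standing on the desk. Origin: centre of its underside; z up along its axis.
- cradle_small: white foam cradle for the small sensor, fixed to the desk: square block 100 x 100 mm, 35 mm tall (four low ribs stand 6 mm out of two sides), with one round pocket in the middle of its top, 42 mm in diameter, 15 mm deep: its floor is 20 mm above the desk. The three cradles differ only in the pocket's size. Origin: centre of its underside, below the pocket's centre; z up.
- cradle_medium: white foam cradle for the medium sensor, fixed to the desk: square block 100 x 100 mm, 35 mm tall (four low ribs stand 6 mm out of two sides), with one round pocket in the middle of its top, 59 mm in diameter, 15 mm deep: its floor is 20 mm above the desk. The three cradles differ only in the pocket's size. Origin: centre of its underside, below the pocket's centre; z up.
- cradle_large: white foam cradle for the large sensor, fixed to the desk: square block 100 x 100 mm, 35 mm tall (four low ribs stand 6 mm out of two sides), with one round pocket in the middle of its top, 76 mm in diameter, 15 mm deep: its floor is 20 mm above the desk. The three cradles differ only in the pocket's size. Origin: centre of its underside, below the pocket's centre; z up.
- module_flat: a bystander: loose rectangular aluminium electronics box with black end plates, 64 x 44 mm (its x, y) and 30 mm tall, a brass connector standing 5 mm out of each end. Stays where it is. Origin: centre of its underside; z up.
- module_cube: a bystander: loose cube-shaped aluminium electronics box with black end plates, 44 x 44 x 44 mm, a brass connector standing 5 mm out of each end. Stays where it is. Origin: centre of its underside; z up.
- mouse: a bystander: black and grey computer mouse, 100 mm long (along its x), 58 mm wide, 30 mm tall. Stays where it is. Origin: centre of its underside; z up.
- screwdriver: a bystander: loose screwdriver with a square-sided blue handle, lying along its own x with the blade to +x; about 190 mm long overall (from x = -88 to +104 mm), 24 mm thick. Stays where it is. Origin: near the middle of its length, on its underside; z up.
There are look-alikes about, which are no part of the job. Leave any blue look-alike of the sensor_medium alone. Leave any pink look-alike of the sensor_small alone.

How it is judged:
By the outcome, as a careful person would: the job done as asked, in the order asked, and still so for the second after the job is handed in, with the robot touching nothing.
It also fails if it takes over 86 s, if anything falls off the work surface, if the arm or the gripper's body presses on something with over 40 N, if the wrist force passes 120 N, or if a joint passes its speed limit or range.

## Working session

There is one attempt and no reset: what is moved stays moved. The work goes in short steps, Python scripts to look and compute and a tool call to move; the robot and the scene stay as the last step left them, time stands still between calls to the robot, and variables do not carry over. Pictures are saved under pics/ and viewed, at most 14 in all, crops included, and the job is handed in when it is done.

Besides the shell and the picture viewer there is one more tool, called after "Call:" as a command line: name --argument value ..., lists and objects as JSON in quotes. play_rows: Moves the arm, as the interface text tells. Its arguments: {"type":"object","properties":{"plan":{"type":"array","items":{"type":"array","items":{"type":"array","items":{"type":"number"}}}},"jaw":{"type":"number"},"force":{"type":"number"}},"required":["plan"]}

```bash
mkdir -p pics; ls
python3 - <<'E'
from station import *
import cv2
for n in ("scene","top"):
    im=get_image(n); cv2.imwrite(f"pics/{n}0.png",cv2.resize(im[:,:,::-1],(800,600),interpolation=cv2.INTER_CUBIC)); c=calibration(n); print(n,c)
o=get_obs(); print(o, tip_reach() if callable(tip_reach) else tip_reach)
E
```

```text
pics
scene {'mtx': array([[417.56316672,   0.        , 254.02121815],
       [  0.        , 417.56316672, 194.38085877],
       [  0.        ,   0.        ,   1.        ]]), 'distortion': array([-0.10897264,  0.        ,  0.        ,  0.        ,  0.        ]), 'rvec': array([ 2.09637312,  1.39175397, -0.50521658]), 'tvec': array([-0.21246044, -0.33855804,  1.42134305])}
top {'mtx': array([[361.17629455,   0.        , 257.64923283],
       [  0.        , 361.17629455, 192.91451729],
       [  0.        ,   0.        ,   1.        ]]), 'distortion': array([-0.04571735,  0.        ,  0.        ,  0.        ,  0.        ]), 'rvec': array([ 2.15041505, -2.16431244,  0.09868039]), 'tvec': array([0.00263044, 0.53443878, 0.87584228])}
{'time': 0.1, 'joint_positions': array([-1.31900999e+00,  3.42665233e-01,  1.52492371e+00, -1.82995633e-06,
        1.27539964e+00, -1.45989637e-01]), 'qd': array([ 1.21628294e-04, -3.40162276e-03, -1.84054197e-03,  2.20495250e-03,
        1.59166066e-05, -1.02157533e-03]), 'joint_efforts': array([ 2.18480855e-03, -4.34447551e+01, -2.46489733e+01,  7.22737230e-07,
        4.71025152e-03,  1.91503688e-05]), 'ee_pos': array([ 0.20330738, -0.48366434,  0.24168835]), 'orientation': array([ 9.80286603e-01,  1.97579577e-01, -3.77778008e-05, -6.96940193e-04]), 'force': array([-0.23060701,  0.08961963, -0.1499444 ]), 'moment': array([-0.04715764,  0.02270759,  0.02130698]), 'grasp_force': 0.0, 'width': 0.08552974050682126} 0.011
```

View pics/top0.png

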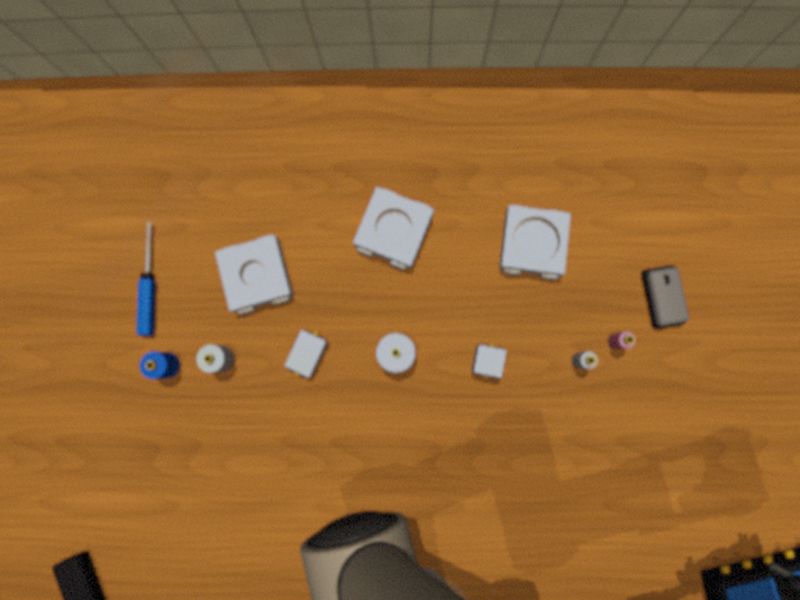

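View pics/scene0.png

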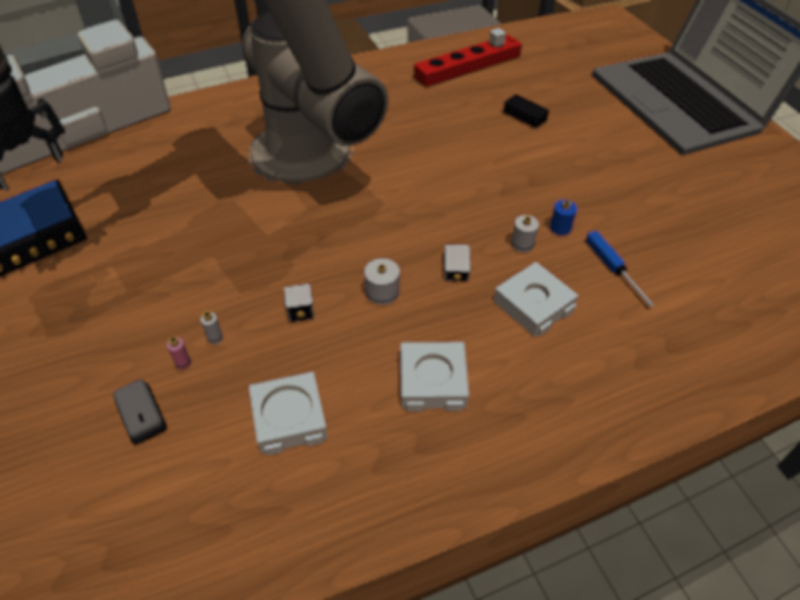

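Top picture (800 x 600): the small, medium and large pockets are at (253,272), (394,227) and (536,240). Aluminium sensors are at (586,360), (213,358) and (396,353).

Candidates:
- **Small sensor:** (586,360) bare aluminium or (623,340) pink. The bare one fits the description.
- **Medium sensor:** (213,358) bare aluminium or (158,365) blue. The bare one fits the description.

I'll confirm both in an enlarged montage.

```bash
cat > h.py <<'E'
import numpy as np, cv2
from scipy.spatial.transform import Rotation as R
def ray(c,p):
    u=cv2.undistortPoints(np.array([[p]],float),c["mtx"],c["distortion"])[0,0]
    Rm=cv2.Rodrigues(c["rvec"])[0]; o=-Rm.T@c["tvec"]; d=Rm.T@np.array([u[0],u[1],1]); return o,d/np.linalg.norm(d)
def atz(c,p,z):
    o,d=ray(c,p); return o+d*(z-o[2])/d[2]
def tri(rs):
    A=sum(np.eye(3)-np.outer(d,d) for o,d in rs); b=sum((np.eye(3)-np.outer(d,d))@o for o,d in rs)
    x=np.linalg.solve(A,b); return x, [np.linalg.norm(np.cross(x-o,d)) for o,d in rs]
E
python3 - <<'E'
import cv2,numpy as np
from station import *
C={"top":[(586,360),(213,358),(396,353),(253,272),(394,227),(536,240)],"scene":[(210,327),(525,232),(382,280),(537,293),(434,372),(287,407)]}
rows=[]
for n in C:
    im=get_image(n)[:,:,::-1]; t=[]
    for (x,y) in C[n]:
        x0,y0=int(x/1.5625)-25,int(y/1.5625)-25; print(n,(x0,y0))
        t.append(cv2.resize(im[y0:y0+50,x0:x0+50],(200,200),interpolation=cv2.INTER_CUBIC))
    rows+= [np.hstack(t[:3]),np.hstack(t[3:])]
m=np.vstack(rows); m=np.hstack([m[:400],m[400:]])
cv2.imwrite("pics/m_top.png",m[:,:600]);cv2.imwrite("pics/m_scene.png",m[:,600:])
E
```

```text
top (350, 205)
top (111, 204)
top (228, 200)
top (136, 149)
top (227, 120)
top (318, 128)
scene (109, 184)
scene (311, 123)
scene (219, 154)
scene (318, 162)
scene (252, 213)
scene (158, 235)
```

View pics/m_top.png

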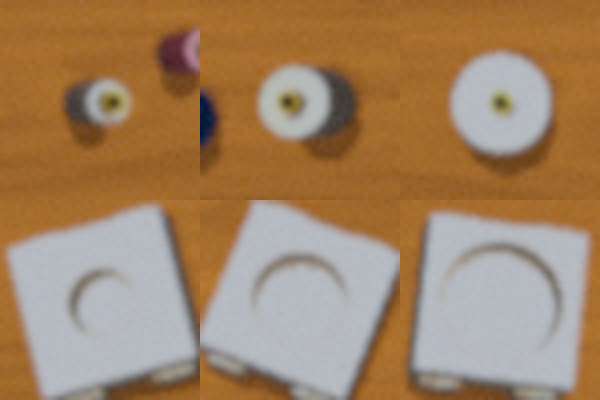

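View pics/m_scene.png

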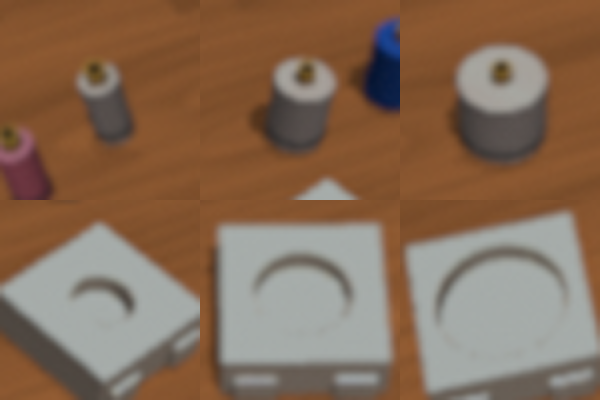

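Top crops confirm that the bare-aluminium sensors, with the pink and blue look-alikes beside them, are the right targets. Tile-local centres:

| View | Sensors small/medium/large | Pockets small/medium/large |
|---|---|---|
| Top | (107,101), (95,102), (101,103) | (102,102), (100,101), (101,103) |
| Scene | (100,79), (105,80), (102,78) | (101,100), (102,91), (102,102) |

Run:
```python
from h import *; from station import *
ct,cs=calibration("top"),calibration("scene")
N="sS sM sL cS cM cL".split()
T=[(350,205,107,101),(111,204,95,102),(228,200,101,103),(136,149,102,102),(227,120,100,101),(318,128,101,103)]
S=[(109,184,100,79),(311,123,105,80),(219,154,102,78),(318,162,101,100),(252,213,102,91),(158,235,102,102)]
f=lambda a:(a[0]+(a[2]+.5)/4-.5,a[1]+(a[3]+.5)/4-.5)
for i,n in enumerate(N):
    z=.055 if i<3 else .035
    x,e=tri([ray(ct,f(T[i])),ray(cs,f(S[i]))]); print(n,x.round(4),np.round(e,4),"top",atz(ct,f(T[i]),z).round(4),"scene",atz(cs,f(S[i]),z).round(4))
F=lambda x,y:(x/1.5625,y/1.5625)
for n,p,z in [("pink",(626,341),.055),("blue",(152,366),.055),("flat",(306,354),.03),("cube",(490,361),.044),("mouse",(664,296),.02)]: print(n,atz(ct,F(*p),z).round(3))
print("tool y",R.from_quat(get_obs()["orientation"]).as_matrix()[:,1].round(3))
w=calibration("wrist"); Rm=cv2.Rodrigues(w["rvec"])[0]; print("wristcam",-Rm.T@w["tvec"],Rm[2])
```

```text
sS [ 0.4402 -0.286   0.0553] [0.0003 0.0003] top [ 0.4401 -0.2864  0.055 ] scene [ 0.44   -0.2857  0.055 ]
sM [0.4454 0.3002 0.055 ] [0.0007 0.0007] top [0.4451 0.2995 0.055 ] scene [0.4453 0.301  0.055 ]
sL [0.4531 0.0109 0.0553] [0.0003 0.0003] top [0.453  0.0107 0.055 ] scene [0.4528 0.0113 0.055 ]
cS [0.5833 0.2425 0.0352] [0.0001 0.0001] top [0.5833 0.2425 0.035 ] scene [0.5832 0.2427 0.035 ]
cM [0.6564 0.0143 0.0347] [0.0007 0.0007] top [0.6561 0.0137 0.035 ] scene [0.6568 0.0148 0.035 ]
cL [ 0.6331 -0.2161  0.0318] [0.0005 0.0005] top [ 0.6323 -0.2159  0.035 ] scene [ 0.6353 -0.2158  0.035 ]
pink [ 0.468 -0.346  0.055]
blue [0.433 0.392 0.055]
flat [0.451 0.154 0.03 ]
cube [ 0.438 -0.137  0.044]
mouse [ 0.541 -0.425  0.02 ]
tool y [ 0.387 -0.922 -0.001]
wristcam [ 0.26942738 -0.45696257  0.3732067 ] [-0.26139424 -0.10867734 -0.95909452]
```

Call:
play_rows --plan '[[[2.37,1.98,-0.4,0,0,6.7],[2.37,1.98,-0.4,0,0,6.7],[2.37,1.98,-0.4,0,0,6.7],[2.37,1.98,-0.4,0,0,6.7],[2.37,1.98,-0.4,0,0,6.7]]]' --jaw 5.5 --force 30

```text
time: 0.82
ee_pos: [0.3226, -0.3842, 0.2221]
orientation: [0.881, 0.473, 0.0, -0.0]
force: [-0.2, -0.4, -0.6]
width: 0.0551
grasp_force: 0.0
```

Call:
play_rows --plan '[[[2.37,1.98,-0.4,0,0,6.7],[2.37,1.98,-0.4,0,0,6.7],[2.37,1.98,-0.4,0,0,6.7],[2.37,1.98,-0.4,0,0,6.8],[2.37,1.98,-0.4,0,0,6.8]]]'

```text
time: 1.45
ee_pos: [0.4411, -0.2852, 0.202]
orientation: [0.706, 0.708, -0.0, -0.0]
force: [0.3, -0.8, 1.0]
width: 0.0552
grasp_force: 0.0
```

Call:
play_rows --plan '[[[0,0,-2,0,0,0],[0,0,-2,0,0,0],[0,0,-2,0,0,0],[0,0,0,0,0,0],[0,0,0,0,0,0]]]'

```text
time: 2.08
ee_pos: [0.4407, -0.2863, 0.143]
orientation: [0.707, 0.707, 0.0, 0.0]
force: [0.5, -0.7, 0.9]
width: 0.0549
grasp_force: 0.0
```

Run:
```python
from station import *
import cv2,numpy as np
from h import *
o=get_obs(); print(o["ee_pos"].round(4),R.from_quat(o["orientation"]).as_matrix().round(3)[:,1:],o["width"])
im=get_image("wrist"); c=calibration("wrist")
p,_=cv2.projectPoints(np.array([[.4402,-.2861,.055],[.4402,-.2861,.065]]),c["rvec"],c["tvec"],c["mtx"],c["distortion"]); print(p*1.5625)
cv2.imwrite("pics/w1.png",cv2.resize(im[:,:,::-1],(800,600)))
```

```text
[ 0.4407 -0.2863  0.143 ] [[ 1.     0.001]
 [-0.    -0.001]
 [ 0.001 -1.   ]] 0.05494063212159552
[[[395.92045327 313.87585336]]

 [[395.88892253 320.11436415]]]
```

View pics/w1.png

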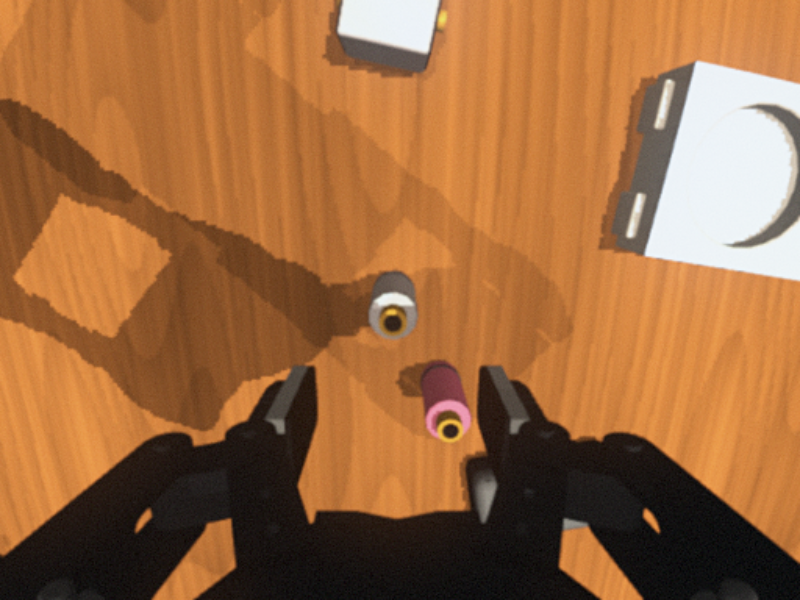

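The wrist view shows the bare sensor's stub at (392,320), about 2 mm from where I predicted it. The pink one is at (450,430), clear of the closing line. I'll shift x by -2 mm and descend.

Call:
play_rows --plan '[[[-0.2,0,-3,0,0,0],[0,0,-3,0,0,0],[0,0,-3,0,0,0],[0,0,-2,0,0,0],[0,0,0,0,0,0]]]'

```text
time: 2.75
ee_pos: [0.4381, -0.2858, 0.0319]
orientation: [0.707, 0.707, -0.0, -0.001]
force: [-0.1, 0.2, -0.2]
width: 0.0548
grasp_force: 0.0
```

Call:
play_rows --plan '[[[0,0,0,0,0,0],[0,0,0,0,0,0],[0,0,0,0,0,0],[0,0,0,0,0,0],[0,0,0,0,0,0]]]' --jaw 2.0 --force 30

```text
time: 3.38
ee_pos: [0.4391, -0.2866, 0.0337]
orientation: [0.707, 0.707, 0.0, 0.001]
force: [-1.5, 0.7, 6.7]
width: 0.0253
grasp_force: 29.6
```

Call:
play_rows --plan '[[[0,0,1,0,0,0],[0,0,3,0,0,0],[0,0,3,0,0,0],[0,0,3,0,0,0],[0,0,0,0,0,0]]]'

```text
time: 4.0
ee_pos: [0.4395, -0.2869, 0.1349]
orientation: [0.707, 0.707, 0.0, 0.003]
force: [-0.5, -0.1, -0.5]
width: 0.0249
grasp_force: 29.6
```

Call:
play_rows --plan '[[[0.9,3,0,0,0,0],[0.96,3.5,0,0,0,0],[0.96,3.5,0,0,0,0],[0.96,3.5,0,0,0,0],[0.96,3.5,0,0,0,0]]]'

```text
time: 4.62
ee_pos: [0.4853, -0.1146, 0.1314]
orientation: [0.707, 0.707, -0.0, -0.001]
force: [0.3, 0.1, -1.0]
width: 0.0251
grasp_force: 29.6
```

Call:
play_rows --plan '[[[0.96,3.5,0,0,0,0],[0.96,3.5,0,0,0,0],[0.96,3.5,0,0,0,0],[0.96,3.5,0,0,0,0],[0.96,3.5,0,0,0,0]]]'

```text
time: 5.25
ee_pos: [0.5333, 0.0602, 0.1313]
orientation: [0.707, 0.707, -0.001, -0.001]
force: [0.9, -0.3, -2.0]
width: 0.0251
grasp_force: 29.6
```

Call:
play_rows --plan '[[[0.96,3.5,0,0,0,0],[0.96,3.5,0,0,0,0],[0.96,3.5,0,0,0,0],[0.96,3.5,0,0,0,0],[0.96,3.5,0,0,0,0]]]'

```text
time: 5.88
ee_pos: [0.5813, 0.235, 0.1309]
orientation: [0.707, 0.707, -0.001, -0.001]
force: [0.4, 0.7, -1.2]
width: 0.0252
grasp_force: 29.6
```

Call:
play_rows --plan '[[[0,0.4,0,0,0,0],[0,0,0,0,0,0],[0,0,0,0,0,0],[0,0,0,0,0,0],[0,0,0,0,0,0]]]'

```text
time: 6.5
ee_pos: [0.5819, 0.2374, 0.1325]
orientation: [0.707, 0.707, 0.0, 0.0]
force: [-0.1, 0.8, -0.4]
width: 0.0249
grasp_force: 29.7
```

Run:
```python
from station import *
import cv2,numpy as np
from h import *
o=get_obs(); print(o["ee_pos"].round(4),R.from_quat(o["orientation"]).as_matrix().round(3)[:,1:],o["width"])
im=get_image("wrist")[:,:,::-1].copy(); c=calibration("wrist")
a=np.linspace(0,2*np.pi,40)
def P(x): return cv2.projectPoints(np.array(x,float),c["rvec"],c["tvec"],c["mtx"],c["distortion"])[0].reshape(-1,2)
im=cv2.resize(im,(800,600))
for q in P([[.5833+.021*np.cos(t),.2425+.021*np.sin(t),.035] for t in a]): cv2.circle(im,tuple(np.int32(q*1.5625)),1,(0,0,255),-1)
cv2.imwrite("pics/w2.png",im)
```

```text
[0.5819 0.2374 0.1325] [[ 1.     0.   ]
 [-0.001 -0.   ]
 [ 0.    -1.   ]] 0.02490455136766171
```

View pics/w2.png

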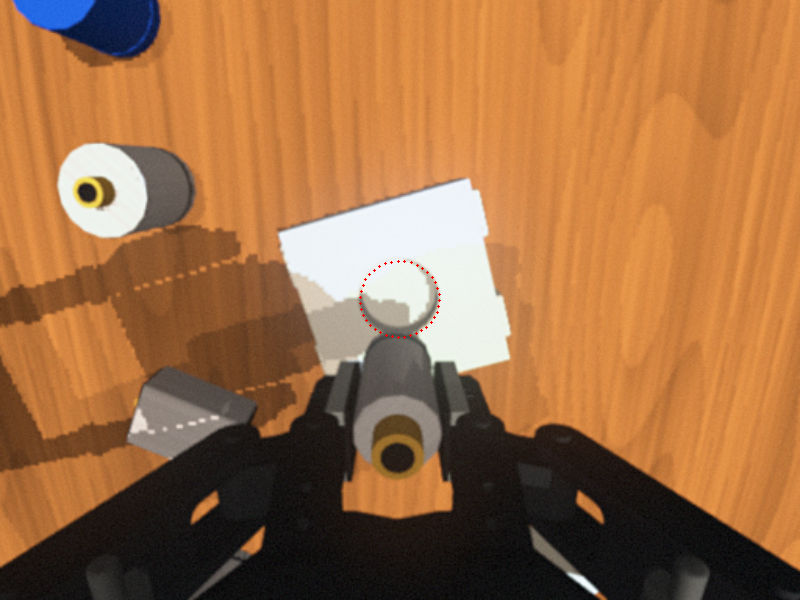

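The drawn ring (centre (400,299)) lies on the pocket's rim, so the pocket measurement holds. The sensor hangs upright at (398,445). Next I go to the pocket and lower it.

Call:
play_rows --plan '[[[0.15,0.5,0,0,0,0],[0,0,-2,0,0,0],[0,0,-2.5,0,0,0],[0,0,-2,0,0,0],[0,0,0,0,0,0]]]'

```text
time: 7.18
ee_pos: [0.5823, 0.243, 0.0657]
orientation: [0.707, 0.707, -0.002, -0.001]
force: [0.9, 0.3, 0.4]
width: 0.0247
grasp_force: 29.7
```

Call:
play_rows --plan '[[[0,0,-0.4,0,0,0],[0,0,-0.4,0,0,0],[0,0,-0.4,0,0,0],[0,0,0,0,0,0],[0,0,0,0,0,0]]]'

```text
time: 7.8
ee_pos: [0.5834, 0.243, 0.0555]
orientation: [0.707, 0.707, 0.0, 0.0]
force: [0.2, 0.3, -1.2]
width: 0.0256
grasp_force: 29.7
```

Call:
play_rows --plan '[[[0,0,-0.1,0,0,0],[0,0,-0.1,0,0,0],[0,0,0,0,0,0],[0,0,0,0,0,0],[0,0,0,0,0,0]]]'

```text
time: 8.43
ee_pos: [0.5834, 0.243, 0.0538]
orientation: [0.707, 0.707, 0.0, 0.0]
force: [-3.0, -0.3, 5.6]
width: 0.0253
grasp_force: 30.2
```

Contact force shows the foot is on the floor (5.6 N at z = 0.0538, expected 0.0535). Releasing and rising.

Call:
play_rows --plan '[[[0,0,0,0,0,0],[0,0,0,0,0,0],[0,0,0,0,0,0],[0,0,0,0,0,0],[0,0,0,0,0,0]]]' --jaw 5

```text
time: 9.05
ee_pos: [0.5833, 0.243, 0.0533]
orientation: [0.707, 0.707, 0.0, 0.0]
force: [0.8, 0.6, 0.6]
width: 0.05
grasp_force: 0.0
```

Call:
play_rows --plan '[[[0,0,2,0,0,0],[0,0,3,0,0,0],[0,0,3,0,0,0],[0,0,2,0,0,0],[0,0,0,0,0,0]]]'

```text
time: 9.68
ee_pos: [0.5842, 0.2433, 0.155]
orientation: [0.707, 0.707, 0.002, 0.001]
force: [0.2, -0.2, -0.7]
width: 0.0498
grasp_force: 0.0
```

Call:
play_rows --plan '[[[-2.8,1,0,0,0,0],[-2.8,1.2,0,0,0,0],[-2.8,1.2,0,0,0,0],[-2.8,1.2,0,0,0,0],[-2.6,1.1,0,0,0,0]]]' --jaw 6.5

```text
time: 10.3
ee_pos: [0.4437, 0.3, 0.152]
orientation: [0.707, 0.707, -0.001, -0.0]
force: [0.3, -0.6, -0.2]
width: 0.0651
grasp_force: 0.0
```

Call:
play_rows --plan '[[[0,0,0,0,0,0],[0,0,0,0,0,0],[0,0,0,0,0,0],[0,0,0,0,0,0],[0,0,0,0,0,0]]]'

```text
time: 10.92
ee_pos: [0.4456, 0.2997, 0.1532]
orientation: [0.707, 0.707, -0.0, 0.0]
force: [-1.0, -1.0, -0.6]
width: 0.0648
grasp_force: 0.0
```

```bash
cat > look.py <<'E'
import sys
from station import *
from h import *
def look(out,circs,name="wrist"):
    o=get_obs(); print(o["ee_pos"].round(4),o["width"])
    im=cv2.resize(get_image(name)[:,:,::-1],(800,600)); c=calibration(name)
    a=np.linspace(0,2*np.pi,40)
    for x,y,z,r in circs:
        p=cv2.projectPoints(np.c_[x+r*np.cos(a),y+r*np.sin(a),a*0+z],c["rvec"],c["tvec"],c["mtx"],c["distortion"])[0].reshape(-1,2)
        for q in p: cv2.circle(im,tuple(np.int32(q*1.5625)),1,(0,0,255),-1)
    cv2.imwrite("pics/"+out,im)
E
python3 -c "
from look import *
look('w3.png',[(.4454,.3002,.055,.022),(.5834,.243,.075,.013)])"
```

```text
[0.4456 0.2997 0.1532] 0.0648151764179637
```

View pics/w3.png

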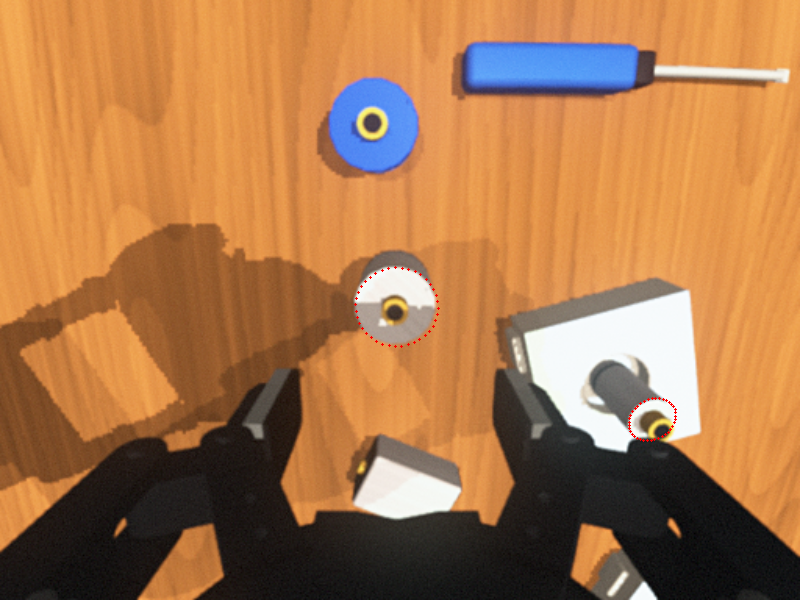

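The rings sit on both the medium sensor (396,306) and the seated, upright small sensor (653,420). The medium sensor is centred, so I grasp it now.

Call:
play_rows --plan '[[[0,0,-3,0,0,0],[0,0,-3,0,0,0],[0,0,-3,0,0,0],[0,0,-3,0,0,0],[0,0,0,0,0,0]]]'

```text
time: 11.6
ee_pos: [0.444, 0.2992, 0.0316]
orientation: [0.707, 0.707, -0.002, -0.001]
force: [-0.3, -0.3, 0.7]
width: 0.0649
grasp_force: 0.0
```

Call:
play_rows --plan '[[[0,0,0,0,0,0],[0,0,0,0,0,0],[0,0,0,0,0,0],[0,0,0,0,0,0],[0,0,0,0,0,0]]]' --jaw 3.8 --force 45

```text
time: 12.22
ee_pos: [0.446, 0.3004, 0.0348]
orientation: [0.707, 0.707, 0.001, 0.0]
force: [-0.9, 0.1, 6.8]
width: 0.0431
grasp_force: 46.9
```

Call:
play_rows --plan '[[[0,0,1,0,0,0],[0,0,3,0,0,0],[0,0,3,0,0,0],[0,0,3,0,0,0],[0,0,0,0,0,0]]]'

```text
time: 12.85
ee_pos: [0.4465, 0.3005, 0.1355]
orientation: [0.707, 0.707, 0.002, 0.001]
force: [0.2, -0.1, -4.0]
width: 0.0428
grasp_force: 46.7
```

Call:
play_rows --plan '[[[2.1,-2.86,0,0,0,0],[2.1,-2.86,0,0,0,0],[2.1,-2.86,0,0,0,0],[2.1,-2.86,0,0,0,0],[2.1,-2.86,0,0,0,0]]]'

```text
time: 13.48
ee_pos: [0.55, 0.1558, 0.1314]
orientation: [0.707, 0.707, -0.001, -0.001]
force: [-0.4, -0.1, -3.7]
width: 0.0433
grasp_force: 46.8
```

Call:
play_rows --plan '[[[2.1,-2.86,0,0,0,0],[2.1,-2.86,0,0,0,0],[2.1,-2.86,0,0,0,0],[2.1,-2.86,0,0,0,0],[2.1,-2.86,0,0,0,0]]]'

```text
time: 14.1
ee_pos: [0.6549, 0.013, 0.131]
orientation: [0.707, 0.707, -0.001, -0.001]
force: [0.6, -0.2, -3.7]
width: 0.0428
grasp_force: 46.8
```

Call:
play_rows --plan '[[[0,0,0,0,0,0],[0,0,0,0,0,0],[0,0,0,0,0,0],[0,0,0,0,0,0],[0,0,0,0,0,0]]]'

```text
time: 14.72
ee_pos: [0.6552, 0.0145, 0.1335]
orientation: [0.707, 0.707, 0.0, 0.0]
force: [1.0, -0.0, -3.7]
width: 0.043
grasp_force: 47.0
```

```bash
python3 -c "
from look import *
look('w4.png',[(.6564,.0143,.035,.0295)])"
```

```text
[0.6552 0.0145 0.1335] 0.04304678434429814
```

View pics/w4.png

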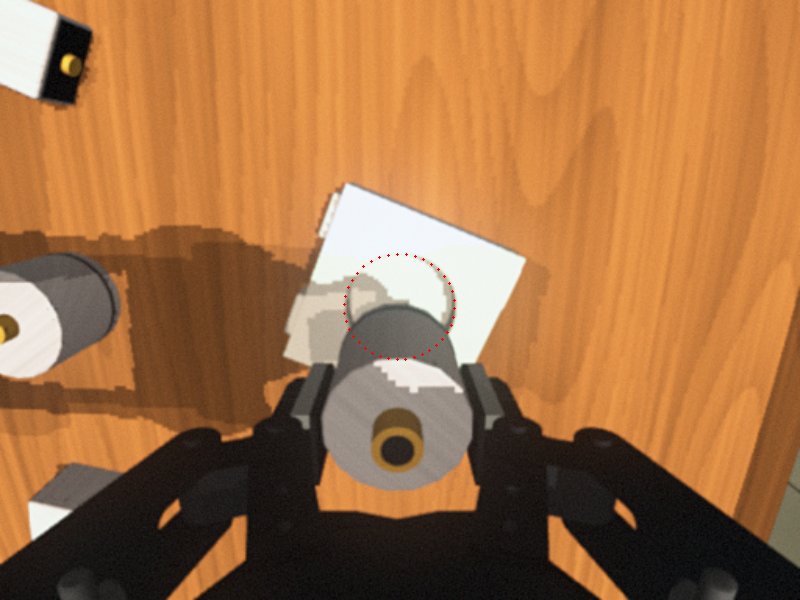

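The ring (centre (400,306)) is on the pocket's rim, and the medium sensor hangs upright above it. Lowering.

Call:
play_rows --plan '[[[0.1,0,-2,0,0,0],[0,0,-2.5,0,0,0],[0,0,-2,0,0,0],[0,0,-0.5,0,0,0],[0,0,0,0,0,0]]]'

```text
time: 15.4
ee_pos: [0.6565, 0.014, 0.0636]
orientation: [0.707, 0.707, 0.0, 0.0]
force: [0.4, -0.4, -3.1]
width: 0.043
grasp_force: 47.0
```

Call:
play_rows --plan '[[[0,0,-0.3,0,0,0],[0,0,-0.3,0,0,0],[0,0,-0.1,0,0,0],[0,0,0,0,0,0],[0,0,0,0,0,0]]]'

```text
time: 16.02
ee_pos: [0.6564, 0.014, 0.0564]
orientation: [0.707, 0.707, 0.0, 0.0]
force: [0.3, -0.9, -3.4]
width: 0.0429
grasp_force: 47.0
```

Call:
play_rows --plan '[[[0,0,-0.1,0,0,0],[0,0,-0.1,0,0,0],[0,0,0,0,0,0],[0,0,0,0,0,0],[0,0,0,0,0,0]]]'

```text
time: 16.65
ee_pos: [0.6564, 0.0139, 0.0548]
orientation: [0.707, 0.707, 0.0, 0.0]
force: [-2.8, -0.5, 3.6]
width: 0.0424
grasp_force: 47.5
```

Contact at z = 0.0548 (expected 0.054). Releasing, then on to the large sensor.

Call:
play_rows --plan '[[[0,0,0,0,0,0],[0,0,0,0,0,0],[0,0,0,0,0,0],[0,0,0,0,0,0],[0,0,0,0,0,0]]]' --jaw 6.5

```text
time: 17.27
ee_pos: [0.6563, 0.014, 0.0543]
orientation: [0.707, 0.707, 0.0, 0.0]
force: [0.1, -0.3, 0.9]
width: 0.0651
grasp_force: 0.0
```

Call:
play_rows --plan '[[[0,0,2,0,0,0],[0,0,3,0,0,0],[0,0,3,0,0,0],[0,0,2,0,0,0],[0,0,0,0,0,0]]]'

```text
time: 17.9
ee_pos: [0.6573, 0.0139, 0.1561]
orientation: [0.707, 0.707, 0.001, 0.002]
force: [0.4, -0.9, 0.5]
width: 0.065
grasp_force: 0.0
```

Call:
play_rows --plan '[[[-4,0,0,0,0,0],[-4.3,0,0,0,0,0],[-4.3,0,0,0,0,0],[-4,0,0,0,0,0],[-3.7,-0.3,0,0,0,0]]]' --jaw 8.5

```text
time: 18.52
ee_pos: [0.4512, 0.0112, 0.1532]
orientation: [0.707, 0.707, -0.001, -0.001]
force: [1.3, 0.1, -0.1]
width: 0.0849
grasp_force: 0.0
```

Call:
play_rows --plan '[[[0,0,0,0,0,0],[0,0,0,0,0,0],[0,0,0,0,0,0],[0,0,0,0,0,0],[0,0,0,0,0,0]]]'

```text
time: 19.15
ee_pos: [0.4536, 0.011, 0.1541]
orientation: [0.707, 0.707, -0.0, -0.0]
force: [0.3, 0.7, 0.6]
width: 0.0851
grasp_force: 0.0
```

```bash
python3 -c "
from look import *
look('w5.png',[(.453,.011,.055,.03),(.6564,.0143,.075,.022)])"
```

```text
[0.4536 0.011  0.1541] 0.08511233292237701
```

View pics/w5.png

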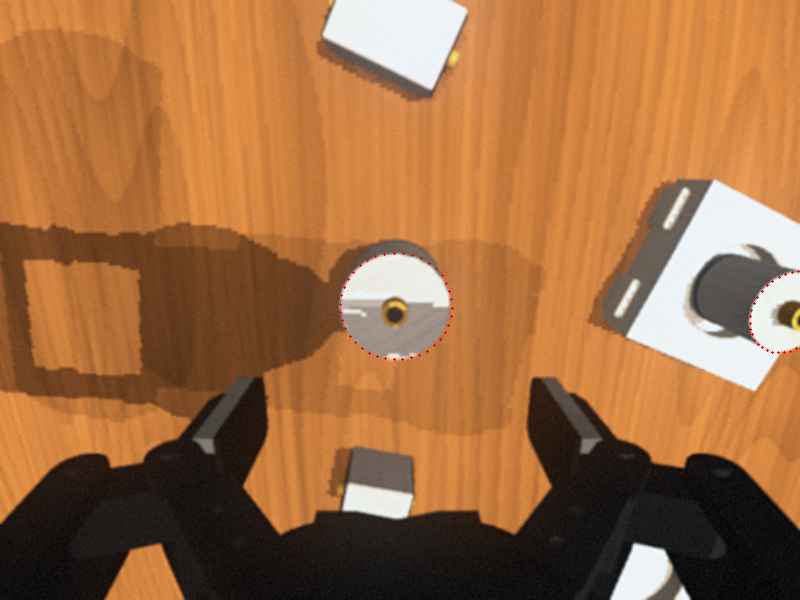

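The large sensor fits its ring at (396,306), and the medium one stands upright in its pocket at (790,312). Grasping the large one.

Call:
play_rows --plan '[[[0,0,-3,0,0,0],[0,0,-3,0,0,0],[0,0,-3,0,0,0],[0,0,-2.4,0,0,0],[0,0,-1,0,0,0]]]'

```text
time: 19.82
ee_pos: [0.4528, 0.0111, 0.0292]
orientation: [0.707, 0.707, -0.001, -0.001]
force: [-0.4, 0.1, 0.4]
width: 0.085
grasp_force: 0.0
```

Call:
play_rows --plan '[[[0,0,0,0,0,0],[0,0,0,0,0,0],[0,0,0,0,0,0],[0,0,0,0,0,0],[0,0,0,0,0,0]]]' --jaw 5.4 --force 60

```text
time: 20.45
ee_pos: [0.4536, 0.011, 0.0312]
orientation: [0.707, 0.707, 0.0, 0.001]
force: [-1.9, -0.3, 7.1]
width: 0.0586
grasp_force: 65.7
```

Call:
play_rows --plan '[[[0,0,1,0,0,0],[0,0,3,0,0,0],[0,0,3,0,0,0],[0,0,3,0,0,0],[0,0,0,0,0,0]]]'

```text
time: 21.08
ee_pos: [0.4546, 0.0108, 0.1322]
orientation: [0.707, 0.707, 0.002, 0.002]
force: [0.8, -0.4, -4.4]
width: 0.0587
grasp_force: 66.3
```

Call:
play_rows --plan '[[[1.8,-2.27,0,0,0,0],[1.8,-2.27,0,0,0,0],[1.8,-2.27,0,0,0,0],[1.8,-2.27,0,0,0,0],[1.8,-2.27,0,0,0,0]]]'

```text
time: 21.7
ee_pos: [0.5429, -0.103, 0.1283]
orientation: [0.707, 0.707, -0.001, -0.001]
force: [0.8, 0.2, -5.1]
width: 0.0588
grasp_force: 66.3
```

Call:
play_rows --plan '[[[1.8,-2.27,0,0,0,0],[1.8,-2.27,0,0,0,0],[1.8,-2.27,0,0,0,0],[1.8,-2.27,0,0,0,0],[1.8,-2.27,0,0,0,0]]]'

```text
time: 22.32
ee_pos: [0.6329, -0.2164, 0.1276]
orientation: [0.707, 0.707, -0.001, -0.002]
force: [0.9, 0.5, -4.6]
width: 0.0588
grasp_force: 66.3
```

Call:
play_rows --plan '[[[0,0,0,0,0,0],[0,0,0,0,0,0],[0,0,0,0,0,0],[0,0,0,0,0,0],[0,0,0,0,0,0]]]'

```text
time: 22.95
ee_pos: [0.6333, -0.2157, 0.1305]
orientation: [0.707, 0.707, 0.0, 0.0]
force: [0.4, -0.4, -3.8]
width: 0.0587
grasp_force: 66.4
```

```bash
python3 -c "
from look import *
look('w6.png',[(.6335,-.216,.035,.038)])"
```

```text
[ 0.6333 -0.2157  0.1305] 0.058675720763214693
```

View pics/w6.png

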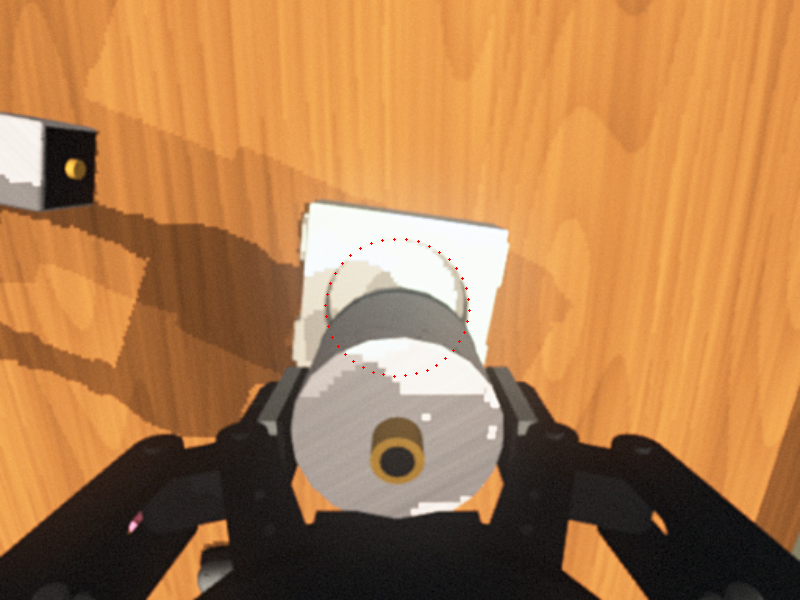

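The ring (327–469 px wide) fits the large pocket's rim and the sensor hangs upright above it. Lowering.

Call:
play_rows --plan '[[[0,0,-2,0,0,0],[0,0,-2.5,0,0,0],[0,0,-2,0,0,0],[0,0,-0.5,0,0,0],[0,0,0,0,0,0]]]'

```text
time: 23.62
ee_pos: [0.6335, -0.2161, 0.0606]
orientation: [0.707, 0.707, 0.0, 0.0]
force: [-0.4, 0.4, -3.7]
width: 0.0587
grasp_force: 66.4
```

Call:
play_rows --plan '[[[0,0,-0.3,0,0,0],[0,0,-0.3,0,0,0],[0,0,-0.1,0,0,0],[0,0,0,0,0,0],[0,0,0,0,0,0]]]'

```text
time: 24.25
ee_pos: [0.6334, -0.216, 0.0534]
orientation: [0.707, 0.707, 0.0, 0.0]
force: [0.3, -0.3, -4.0]
width: 0.0587
grasp_force: 66.4
```

Call:
play_rows --plan '[[[0,0,-0.1,0,0,0],[0,0,-0.1,0,0,0],[0,0,0,0,0,0],[0,0,0,0,0,0],[0,0,0,0,0,0]]]'

```text
time: 24.88
ee_pos: [0.6333, -0.216, 0.0513]
orientation: [0.707, 0.707, 0.0, 0.0]
force: [0.1, 0.3, -4.3]
width: 0.0589
grasp_force: 66.8
```

Call:
play_rows --plan '[[[0,0,-0.1,0,0,0],[0,0,0,0,0,0],[0,0,0,0,0,0],[0,0,0,0,0,0],[0,0,0,0,0,0]]]'

```text
time: 25.5
ee_pos: [0.6333, -0.216, 0.0513]
orientation: [0.707, 0.707, 0.0, 0.0]
force: [-4.1, 1.7, 5.9]
width: 0.059
grasp_force: 67.2
```

Contact made (weight off, +5.9 N). Releasing, rising and backing off to clear the view.

Call:
play_rows --plan '[[[0,0,0,0,0,0],[0,0,0,0,0,0],[0,0,0,0,0,0],[0,0,0,0,0,0],[0,0,0,0,0,0]]]' --jaw 8.3

```text
time: 26.12
ee_pos: [0.6333, -0.216, 0.0503]
orientation: [0.707, 0.707, 0.0, 0.0]
force: [0.2, -0.2, -0.6]
width: 0.083
grasp_force: 0.0
```

Call:
play_rows --plan '[[[0,0,2,0,0,0],[0,0,3,0,0,0],[0,0,4,0,0,0],[0,0,4,0,0,0],[0,0,4,0,0,0]]]'

```text
time: 26.75
ee_pos: [0.6332, -0.216, 0.2216]
orientation: [0.707, 0.707, 0.0, 0.0]
force: [0.3, -0.9, 0.1]
width: 0.083
grasp_force: 0.0
```

Call:
play_rows --plan '[[[-4,0,0,0,0,0],[-5,0,0,0,0,0],[-5,0,0,0,0,0],[-4,0,0,0,0,0],[0,0,0,0,0,0]]]'

```text
time: 27.38
ee_pos: [0.4513, -0.2159, 0.2209]
orientation: [0.708, 0.706, -0.0, -0.0]
force: [0.6, 0.5, 0.6]
width: 0.0833
grasp_force: 0.0
```

```bash
python3 -c "
from look import *
look('s7.png',[(.5834,.243,.075,.013),(.6564,.0140,.075,.022),(.6333,-.216,.075,.03)],'scene')"
```

```text
[ 0.4513 -0.2159  0.2209] 0.0833460626672907
```

View pics/s7.png

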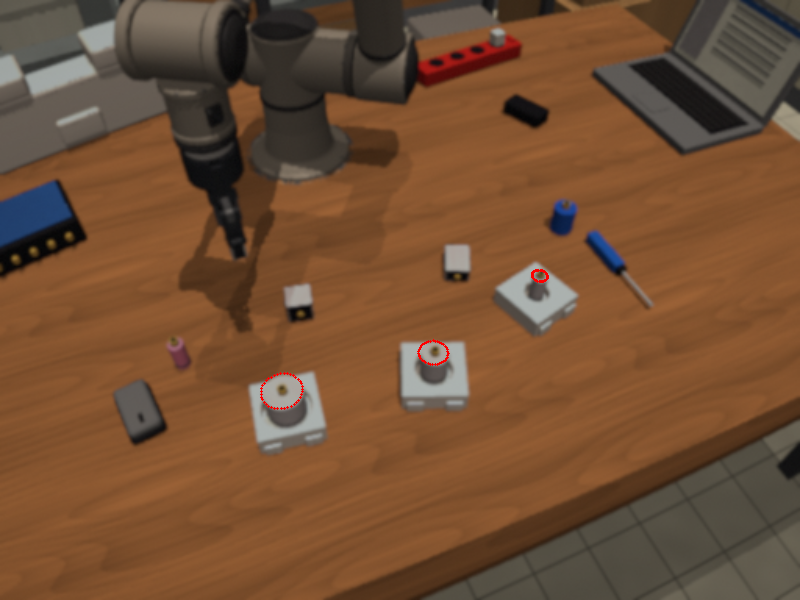

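All three sensors stand upright at the expected top height of 75 mm: (540,275), (433,352) and (282,391). The bystanders and look-alikes haven't moved, and the arm is clear.

```bash
python3 -c "
from station import *
print(job_done())"
```

```text
the job is handed in; nothing more can be done
None
```

The small, medium and large sensors each stand upright on the floor of their own cradle's pocket, nothing else was moved, and the job was handed in at about 27 s of the 86 s allowed.

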